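# Lift the hot pot lid with the lid lifter

## Task

The lid on the heating pot is hot and has to go onto the cooling stand. Take the lid lifter out of its holder, hook it under the middle of the lid's loop handle, lift the lid level clear of the pot, and set it gently into the stand's cup until it sits flush before you unhook; then put the lifter back in its holder, upright with its guard resting on the tube. Touch the lid only with the lifter, never push or drag hard on it, and leave the flask, the jar and the beaker where they are.

Things in the scene. Friction and masses are not known exactly. Their poses are not given: they have to be found in the camera images.
- pot: Heating pot, fixed: a grey box 120x120x45 mm with a steel pot on it (outer radius 44, inner radius 38, rim 80 mm above the table). Origin: centre of its underside, on the table; z up. It may stand left of the cooling stand or right of it.
- lid: Loose hot steel lid, 0.4 to 0.65 kg: disc of radius 48, 6 mm thick, over a spigot of radius 33, 8 mm deep, loop on top. Origin: centre of the spigot's underside, 14 mm below the disc's top; z up. Starts on the pot, spigot inside, disc on the rim. Lifted by the loop it hangs freely, level only if the tongue is within 10 mm of the bar's middle; it swings if jerked.
- lid_loop (a point): Centre of the loop's straight crossbar, 34 mm above the lid's origin. The bar is 8 mm thick, runs along the lid's y axis, 42 mm clear between its legs, 16 mm of free height between the lid's top face and the bar. Axes are the lid's: the tongue enters along the lid's x, from either side.
- stand: Cooling stand, fixed: grey foot of radius 50, column, and on its axis a round aluminium cup, outer radius 50, recess radius 37, 10 mm deep: the spigot drops in with 4 mm play, the disc lies on the rim. The cup's height is set anew each time and not measured: rim 74 to 114 mm above the table, clamped, it does not give under allowed forces. Origin: centre of the underside, on the table; z up.
- holder: Lifter holder, fixed: upright aluminium tube, outer radius 29, inner radius 25, open on top, its rim 90 mm above the table, on a round foot of radius 48. Origin: centre of its underside, on the table; z up.
- lifter_grip (a point): Middle of the loose lid lifter's black handle, 22 (x) x 16 (y) x 68 (z) mm; 0.18 kg, used upright. Round guard, radius 34, 4 mm thick, its underside 40 mm below here, rests on the holder's rim at the start. Below it a shaft cranks to -x and ends in a tongue pointing to +x, its underside 116 mm below here; all below the guard is within 22 mm of the z axis here. z up.
- lifter_hook (a point): Seat on the lifter's tongue: 111 mm below the handle's middle and 2 mm to its +x, on the upper face. Tongue 20 mm wide (y), 5 mm thick, 23 mm free between the shaft (face 11 mm to -x of here) and an upturned end lip (12 to 16 mm to +x, 4 mm high, so 9 mm in all). Axes as the handle; at the start it hangs inside the holder's tube.
- flask: Bystander: white square bottle 50x43x87 mm, loose. Origin: centre of its underside.
- jar: Bystander: brown jar with white lid, radius 23, 55 mm high, loose. Origin: centre of its underside.
- beaker: Bystander: clear beaker, radius 29, 66 mm high, loose. Origin: centre of its underside.
Things that resemble listed ones, but are neither listed nor needed, are in the scene too. What is shaped like the stand but purple is not meant. Leave any turquoise look-alike of the part that bears lifter_grip alone.

How it is judged (in metres and radians):
On the way, in this order (a step that is already met when the one before it is completed fails the run):
1. the lid hangs level on the lifter, clear of the pot (z of lid in the frame of pot above 0.088 m and contact force between lifter and lid above 1.5 N and contact force between lid and pot below 0.1 N and distance between lifter_hook and lid_loop below 0.02 m and angle between lid's own z axis and vertical below 0.25 rad), for 0.3 s.
2. the lid sits flush in the stand's cup while the hook is still under the loop (horizontal distance between lid and stand below 0.007 m and angle between lid's own z axis and vertical below 0.06 rad and contact force between lid and stand above 1 N and distance between lifter_hook and lid_loop below 0.022 m), for 0.2 s.
At the end, for the whole second after the job is handed in: The lid lies flush in the stand's cup (centred within 7 mm, tilt under 0.06 rad, resting on it and still), and the lifter hangs still in its holder, guard on the tube rim (centred within 9 mm, handle middle 123 to 136 mm above the holder's foot, tilt under 0.08 rad) (horizontal distance between lid and stand below 0.007 m and angle between lid's own z axis and vertical below 0.06 rad and contact force between lid and stand above 1 N and linear speed of each of lid, lifter below 0.02 m/s and horizontal distance between lifter_grip and holder below 0.009 m and angle between lifter_grip's own z axis and vertical below 0.08 rad and contact force between lifter and holder above 0.8 N and z of lifter_grip in the frame of holder between 0.123 and 0.136 m); the robot touches nothing.
It fails at once if the robot touches the hot lid (contact force between any of the fingers, the arm and lid above 0.3 N).
It fails at once if the lid tips by more than 0.35 rad (angle between lid's own z axis and vertical above 0.35 rad).
It fails at once if the lifter pushes or drags the lid with more than 20 N (contact force between lifter and lid above 20 N).
It fails at once if the lid is dropped or pressed on the stand or pot with more than 25 N (contact force between lid and stand above 25 N or contact force between lid and pot above 25 N).
It fails at once if a bystander is moved by more than 20 mm or tipped (distance of any of flask, jar, beaker from where it was at the start of the episode above 0.02 m or angle between any of flask, jar, beaker's own z axis and vertical above 0.3 rad).
It also fails if it takes over 72 s, if anything falls off the work surface, if the arm or the gripper's body presses on something with over 40 N, if the wrist force passes 120 N, or if a joint passes its speed limit or range.

## Robot

A 6-joint arm with a two-finger parallel gripper is mounted at the origin on a cart in front of the work surface, level with it; the furniture and walls round the work are solid. World frame = base frame: x ahead of the robot, y to its left, z up, the work surface at z = 0. Lengths are in m, angles in degrees, forces in N, time in s.
With the tool pointing down it reaches from about 0.225 to 0.875 m from the base axis. Payload 3.4 kg.
Tool frame: the origin (TCP) lies at the very end of the fingers, on their centre line; the grasp point (between the pads) lies 19 mm behind it; z points along the fingers, y is the line along which they close (so a half turn about z gives the same grasp; the last joint's range is limited). The gripper opens to 85 mm and grips with 20 to 120 N. Pads are 22 mm wide; open, the fingers measure 114 mm over their backs; the gripper's body (76 mm by 85 mm) begins 54 mm behind the grasp point. The pads swing forward as they close: fully open they stand 13 mm farther back than shut.
Start: joints at [60.046, 15.808, 86.224, -0, 77.962, -6.933], TCP at [0.225, 0.529, 0.231] pointing down, gripper open.
Joint ranges: [-165.64, 165.64], [-43.16, 119.46], [12.63, 154.43], [-67.54, 247.53], [6.08, 155.33], [-154.97, 154.97]. Speed limits (degrees/s): [147.25, 147.25, 180, 180, 180, 180].

## Interface

Orientations are given as [roll, pitch, yaw] about the fixed x, y, z axes, in that order (R = Rz(yaw) Ry(pitch) Rx(roll)).
In Python, from bench import env gives the robot as it stands.
- The arm moves only by the tool carry_out, never from a script. Its argument "series" is a list that holds one entry, the list of rows, each a list of 5 numbers: the closure, from 0 (fully open) to 1 (shut), then the shift along the tool's x, y, z in units of 40 mm (1.0 is 40 mm), then the turn about the tool's z in units of 5 degrees (1.0 is 5 degrees). A call has exactly 5 rows; each row is the pose to reach, as a shift and turn from the pose commanded when the call began, along the tool's axes at that moment; what a row does not reach only later rows make up. A row lasts 1/12 s, in which the tool goes at most 41.7 mm and 7.16 degrees, less where a joint would pass 70% of its speed; a pose out of reach is approached as far as the arm can. A call with a gripper value outside its range is refused whole. The fingers move at their own pace and stop on an object; "squeeze" is the grip in N (left out, the last holds). Time passes only in rows, so rows that repeat a pose let the fingers close, or fill a call up. It gives the time, the measured TCP pose, the force, the opening and the grip force at its end, in the units of the state.
- env.get_state(): the state, without advancing time (a new reading comes with each control period).
- env.capture(name): name is "scene" or "top" or "wrist"; returns the picture (400x640x3 uint8, red, green, blue); there is no depth.
- env.camera_info(name): a dict with "fx", "fy", "cx", "cy" (pixels), "rvec" (rotation vector, rad) and "tvec" (3), from world to camera coordinates, as OpenCV has them. Camera axes: x right, y down, z forward; pixel columns grow to the right and rows downward; lengths in m; the calibration is good to about 2 mm. A picture is of the moment at which its call begins: read the wrist's pose just before it. camera_info takes no time and is no camera call; for the wrist camera it gives the pose at the moment of the call.
- env.job_done(): hands the job in; it is judged then, once.
The state is a dict: "time_s": time; "joint_pos": joint angles; "qvel": joint speeds; "tau": joint torques, N m; "tcp_pos": TCP position; "tool_rot": TCP orientation; "contact_force": force on the tool from outside, world axes, zero at the start; "torque": the same for the moment, N m; "finger_gap": finger opening in m; "gripper_force": force on a finger pad.
Only numpy, scipy, OpenCV 4.12 (cv2) and the standard library are available. Lean on these libraries where they do the work, as an engineer would, in place of code of your own. Each camera call takes 0.05 s, during which the arm holds its last target. There are 200 camera calls.

## Working session

There is one attempt and no reset: what is moved stays moved. The work goes in short steps, Python scripts to look and compute and a tool call to move; the robot and the scene stay as the last step left them, time stands still between calls to the robot, and variables do not carry over. Pictures are saved under pics/ and viewed, at most 10 in all, crops included, and the job is handed in when it is done.

Besides the shell and the picture viewer there is one more tool, called by a JSON object that holds its "name" and its "arguments". carry_out: Moves the arm, as the interface text tells. Its arguments: {"type":"object","properties":{"series":{"type":"array"},"squeeze":{"type":"number"}},"required":["series"]}

```bash
mkdir -p pics; ls; cat > h.py <<'E'
import numpy as np,cv2
from bench import env
def cam(n):
    c=env.camera_info(n);K=np.array([[c['fx'],0,c['cx']],[0,c['fy'],c['cy']],[0,0,1.]])
    R=cv2.Rodrigues(np.array(c['rvec'],float))[0];return K,R,np.array(c['tvec'],float).ravel()
def ray(C,p,z):
    K,R,t=C;d=R.T@np.linalg.inv(K)@np.array([p[0],p[1],1.]);o=-R.T@t
    return o+d*(z-o[2])/d[2]
def proj(C,P):
    K,R,t=C;q=K@(R@np.array(P,float)+t);return q[:2]/q[2]
def snap(n,f):
    C=cam(n);im=env.capture(n);cv2.imwrite('pics/'+f+'.png',cv2.cvtColor(im,cv2.COLOR_RGB2BGR));return im,C
E
python3 - <<'E'
from h import *
a,C=snap('scene','s1');b,D=snap('top','t1')
for c in(C,D):print(c[0].round(1).tolist(),(-c[1].T@c[2]).round(3))
print(env.get_state())
E
```

```text
pics
[[436.0, 0.0, 316.4], [0.0, 436.0, 200.0], [0.0, 0.0, 1.0]] [-0.049 -0.309  0.972]
[[468.6, 0.0, 322.1], [0.0, 468.6, 197.4], [0.0, 0.0, 1.0]] [0.263 0.091 1.641]
{'time_s': 0.1, 'joint_pos': array([ 6.00456097e+01,  1.58452778e+01,  8.62880632e+01,  7.55232058e-04,
        7.79624660e+01, -6.93070863e+00]), 'qvel': array([-0.02098393, -0.16755075, -0.11862361, -0.09572885,  0.05367151,
       -0.0021393 ]), 'tau': array([ 2.77917738e-03, -4.17697549e+01, -2.46404296e+01, -1.09212631e-04,
        5.75910788e-03, -2.93539870e-05]), 'tcp_pos': array([0.22463385, 0.52879459, 0.23051281]), 'tool_rot': array([-1.79904982e+02, -1.22938754e-02,  1.56976150e+02]), 'contact_force': array([-0.28468656, -0.16359806, -0.16500781]), 'torque': array([0.05306761, 0.00998164, 0.01147442]), 'gripper_force': 0.0, 'finger_gap': 0.0856737627493482}
```

```bash
ls pics
```

```text
s1.png
t1.png
```

View pics/s1.png

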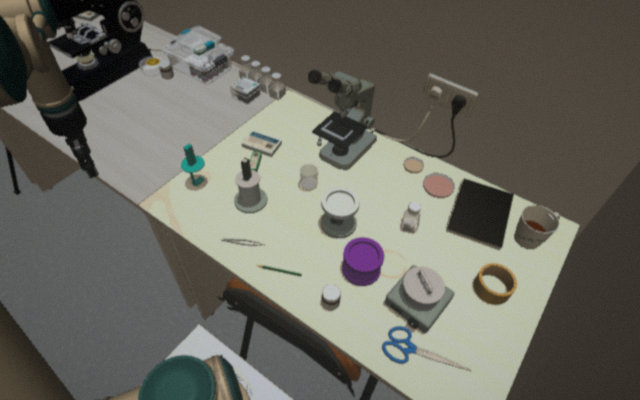

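View pics/t1.png

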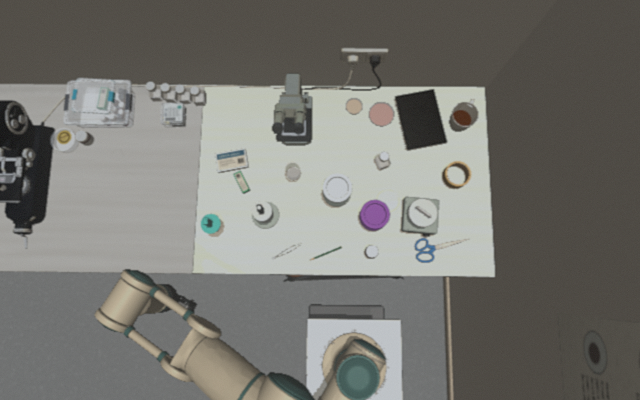

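The top view shows the pot with the lid at (421,214), the grey stand at (337,190), the holder with lifter at (264,214), a turquoise decoy at (211,224), a purple decoy at (375,215), the beaker at (292,172), the flask at (383,160) and the jar at (372,252).

```bash
python3 - <<'E'
import cv2,numpy as np
t=cv2.imread('pics/t1.png');s=cv2.imread('pics/s1.png')
z=lambda im,x,y,w,h,f:cv2.resize(im[y:y+h,x:x+w],None,fx=f,fy=f,interpolation=cv2.INTER_CUBIC)
a=np.hstack([z(t,245,175,50,50,5.3),z(t,310,165,50,50,5.3),z(t,396,190,50,50,5.3)])
b=np.hstack([z(s,225,150,66,82,4),z(s,310,175,66,82,4),z(s,384,255,66,82,4)])
a=a[:,:792];b=b[:,:a.shape[1]]
o=np.vstack([a[:, :min(a.shape[1],b.shape[1])],b[:, :min(a.shape[1],b.shape[1])]])
print(o.shape,a.shape);cv2.imwrite('pics/c1.png',o)
E
```

```text
(593, 792, 3) (265, 792, 3)
```

View pics/c1.png

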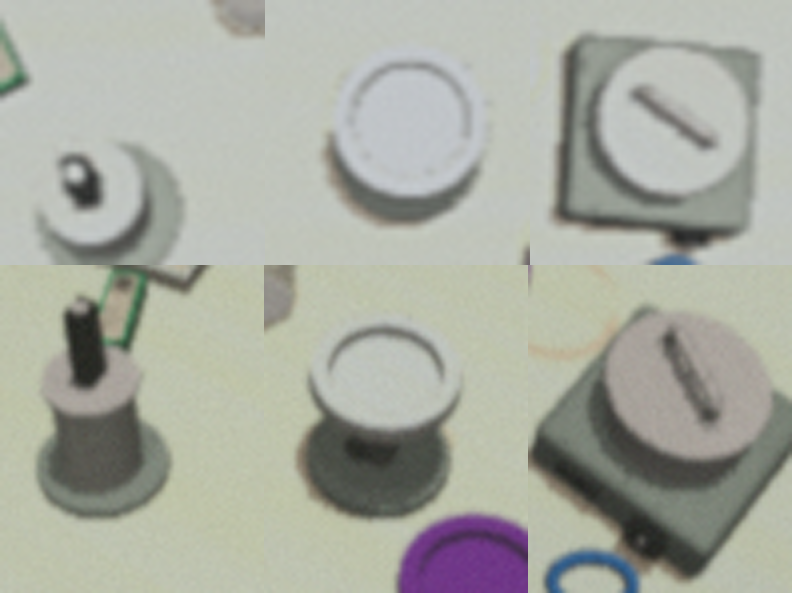

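```bash
python3 - <<'E'
from h import *
T=cam('top');S=cam('scene')
for z in(.074,.084,.094,.104,.114):print('cup',z,ray(T,(337.2,187.9),z)[:2].round(4),ray(S,(340.5,202.5),z)[:2].round(4))
r=lambda n,a,b,z:print(n,ray(T,a,z)[:2].round(4),ray(S,b,z)[:2].round(4) if b else '')
r('guard',(262.4,211.4),(248,179),.094)
r('htop',(259.2,206.1),(225+84/4,150+35/4),.164)
r('lid',(423,212.8),(424,285.2),.086)
for p in((415.8,207.4),(430.3,217.4)):print(ray(T,p,.11)[:2].round(4))
for p in((384+(670-528)/4,255+(333-265)/4),(384+(710-528)/4,255+(420-265)/4)):print(ray(S,p,.11)[:2].round(4))
for n,p,z in(('beaker',(292,172),.05),('flask',(383,160),.08),('jar',(372,252),.055),('turq',(211,224),.1),('purp',(375,215),.08)):print(n,ray(T,p,z)[:2].round(3))
E
```

```text
cup 0.074 [0.588  0.0602] [0.5989 0.0669]
cup 0.084 [0.5859 0.0604] [0.5917 0.0627]
cup 0.094 [0.5839 0.0606] [0.5844 0.0585]
cup 0.104 [0.5818 0.0608] [0.5772 0.0543]
cup 0.114 [0.5797 0.061 ] [0.57   0.0501]
guard [0.5013 0.3102] [0.5015 0.3074]
htop [0.5076 0.3111] [0.5083 0.3107]
lid [ 0.5031 -0.227 ] [ 0.5016 -0.2293]
[ 0.5172 -0.1989]
[ 0.4844 -0.2457]
[ 0.5109 -0.2076]
[ 0.4749 -0.2509]
beaker [0.648 0.218]
flask [ 0.686 -0.096]
jar [ 0.373 -0.058]
turq [0.456 0.479]
purp [ 0.495 -0.067]
```

```bash
cat >> h.py <<'E'
from scipy.spatial.transform import Rotation as Ro
def go(xyz,yaw=None,ref=None):
    s=env.get_state();p=np.array(s['tcp_pos']) if ref is None else np.array(ref);R=Ro.from_euler('xyz',s['tool_rot'],degrees=True)
    d=R.inv().apply(np.array(xyz)-p)/.04
    dy=0 if yaw is None else -((yaw-s['tool_rot'][2]+90)%180-90)/5
    print('units',d.round(3),'turn',round(dy,2),'now',p.round(4),np.round(s['tool_rot'],1))
E
python3 - <<'E'
from h import *
go((.5,.309,.29))
K,R,t=cam('wrist');o=-R.T@t;s=env.get_state()
print(o-s['tcp_pos'],R.T[:,2],K[0,0]); print(Ro.from_euler('xyz',s['tool_rot'],degrees=True).inv().apply(o-s['tcp_pos']))
E
```

```text
units [-8.485 -2.367 -1.485] turn 0 now [0.2246 0.5288 0.2305] [-179.9   -0.   157. ]
[-0.06137796  0.02766191  0.1436144 ] [ 0.24648766 -0.10713771 -0.96320576] 322.8776542326249
[ 0.0673385   0.00121448 -0.14360217]
```

{"name": "carry_out", "arguments": {"series": [[[0,-0.7,-0.2,-0.8,0],[0,-1.5,-0.4,-1.5,0],[0,-2.4,-0.7,-1.5,0],[0,-3.3,-0.9,-1.5,0],[0,-4.2,-1.2,-1.5,0]]]}}

```text
time_s: 0.52
tcp_pos: [0.362, 0.4187, 0.2918]
tool_rot: [179.9, 0.0, 157.0]
contact_force: [0.1, -0.3, -0.8]
finger_gap: 0.0854
gripper_force: 0.0
```

{"name": "carry_out", "arguments": {"series": [[[0,-0.9,-0.25,0,0],[0,-1.8,-0.5,0,0],[0,-2.7,-0.75,0,0],[0,-3.6,-1.0,0,0],[0,-4.2,-1.17,0,0]]]}}

```text
time_s: 0.93
tcp_pos: [0.4994, 0.308, 0.2907]
tool_rot: [-179.9, 0.0, 156.9]
contact_force: [0.9, 1.3, -0.3]
finger_gap: 0.0855
gripper_force: 0.0
```

```bash
python3 - <<'E'
from h import *
s=env.get_state();print(s['tcp_pos'],s['tool_rot'],s['qvel'].round(1))
im,C=snap('wrist','w1')
print(proj(C,(.5015,.309,.094)),proj(C,(.5015,.309,.164)),C[1].T.round(3).tolist())
E
```

```text
[0.49939443 0.30799827 0.29066236] [-1.79929588e+02  4.77638097e-02  1.56864084e+02] [-25.6   8.3 -11.3   1.9   3.8 -25.2]
[314.33683662 177.48958452] [314.40824841 193.64285513] [[0.393, 0.886, 0.247], [0.92, -0.378, -0.108], [-0.002, 0.27, -0.963]]
```

View pics/w1.png

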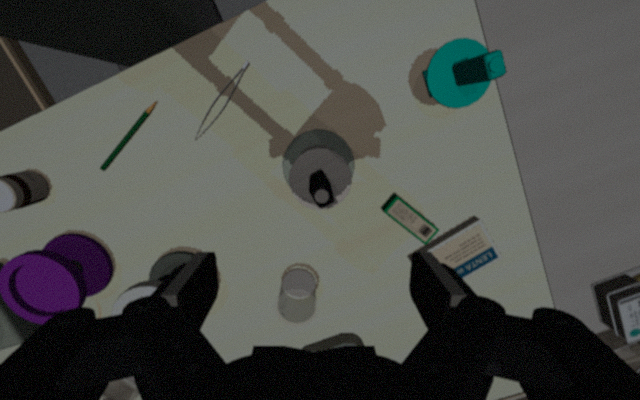

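The wrist view shows the lifter's guard at about (321,177) with the black handle at (320,188), between the open fingers at (190,290) and (440,290). I'll capture again at rest for the yaw.

```bash
python3 - <<'E'
from h import *
for i in range(3): env.capture('wrist')
s=env.get_state();print(s['tcp_pos'],s['qvel'].round(1))
im,C=snap('wrist','w2')
x0,y0=270,115;c=im[y0:y0+110,x0:x0+110];z=cv2.resize(c,None,fx=5,fy=5,interpolation=cv2.INTER_CUBIC)
cv2.imwrite('pics/w2c.png',cv2.convertScaleAbs(cv2.cvtColor(z,cv2.COLOR_RGB2BGR),alpha=1.8))
E
```

```text
[0.49708068 0.31011922 0.29056805] [ 1.8 -0.7  0.3  0.4  0.2 -0.1]
```

View pics/w2c.png

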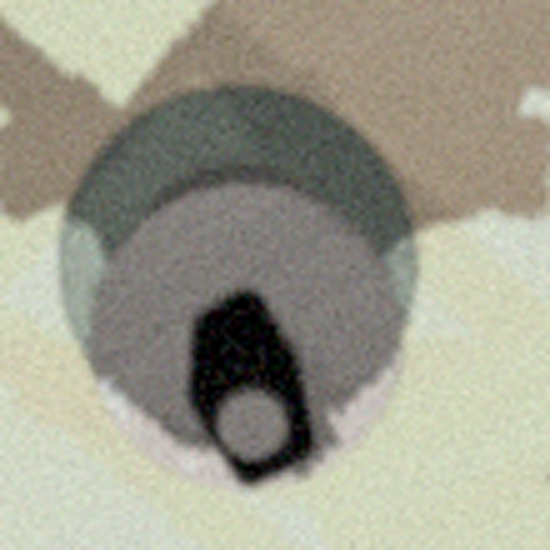

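Crop: the handle's top face has its centre at (253,425), corners at (192,400), (247,483) and (312,450); the guard's centre is near (250,318). Scale is 5 with offset (270,115).

```bash
python3 - <<'E'
from h import *
C=cam('wrist');f=lambda x,y,z:ray(C,(270+x/5,115+y/5),z)[:2]
print('top',f(253,425,.164),'guard',f(250,318,.094))
a,b,c=f(192,400,.164),f(247,483,.164),f(312,450,.164)
for u in(b-a,c-b):print(np.linalg.norm(u),np.degrees(np.arctan2(u[1],u[0])))
go((.503,.309,.111))
E
```

```text
top [0.50565949 0.31463856] guard [0.50166272 0.31715072]
0.01783091209302467 9.499789307582374
0.012819135300307672 95.04460517343017
units [-0.175  0.027  4.495] turn 0 now [0.4964 0.3107 0.2908] [-1.80e+02 -1.00e-01  1.57e+02]
```

{"name": "carry_out", "arguments": {"series": [[[0,-0.05,0.03,0,-1.2],[0,-0.1,0.05,0,-2.4],[0,-0.16,0.08,0,-3.6],[0,-0.16,0.1,0,-4.8],[0,-0.16,0.1,0,-6]]]}}

```text
time_s: 1.6
tcp_pos: [0.5031, 0.3131, 0.2914]
tool_rot: [180.0, -0.0, -172.6]
contact_force: [0.3, 0.1, -0.4]
finger_gap: 0.0849
gripper_force: 0.0
```

{"name": "carry_out", "arguments": {"series": [[[0,0,0,0.8,0],[0,0,0,1.6,0],[0,0,0,2.0,0],[0,0,0,2.0,0],[0,0,0,2.0,0]]]}}

```text
time_s: 2.02
tcp_pos: [0.5031, 0.3126, 0.2109]
tool_rot: [-180.0, -0.1, -172.9]
contact_force: [1.3, -0.5, 0.6]
finger_gap: 0.0855
gripper_force: 0.0
```

```bash
python3 - <<'E'
from h import *
im,C=snap('wrist','w3')
go((.504,.312,.113),-173); print(env.get_state()['qvel'].round(1))
print(proj(C,(.504,.312,.164)))
x0,y0=200,80;z=cv2.resize(im[y0:y0+230,x0:x0+240],None,fx=2.5,fy=2.5)
cv2.imwrite('pics/w3c.png',cv2.convertScaleAbs(cv2.cvtColor(z,cv2.COLOR_RGB2BGR),alpha=1.8))
E
```

```text
units [ 0.012 -0.023  2.483] turn 0.01 now [0.5042 0.3129 0.2123] [ 1.800e+02  1.000e-01 -1.729e+02]
[-0.4 -0.8 -1.7  0.  -0.1  0. ]
[311.3418244  223.58939125]
```

View pics/w3c.png

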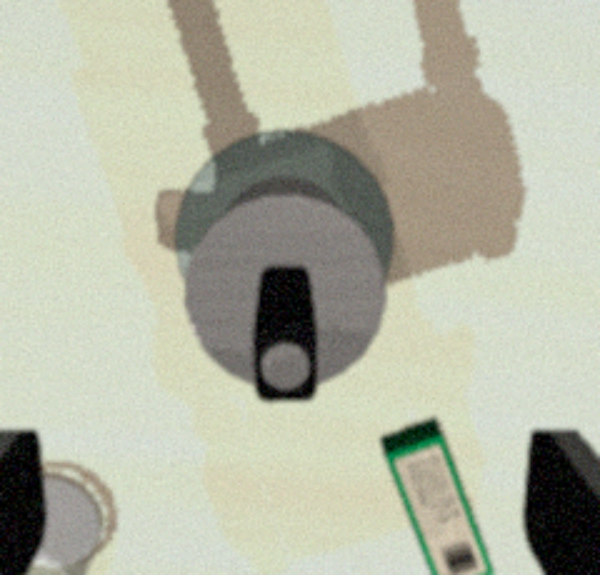

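The handle is now square to the gripper, with its top centre at crop (286,366), between the fingertips at x = 40 and 528. Descending.

```bash
python3 - <<'E'
from h import *
C=cam('wrist');p=ray(C,(314.4,226.4),.164);print(p)
go((p[0],p[1],.114),-173)
E
```

```text
[0.50736594 0.31450411 0.164     ]
units [-0.08   0.029  2.458] turn 0.01 now [0.5042 0.3129 0.2123] [ 1.800e+02  1.000e-01 -1.729e+02]
```

{"name": "carry_out", "arguments": {"series": [[[0,-0.05,0.02,0.6,0],[0,-0.05,0.02,1.2,0],[0,-0.05,0.02,1.8,0],[0,-0.05,0.02,2.2,0],[0,-0.05,0.02,2.45,0]]]}}

```text
time_s: 2.48
tcp_pos: [0.5065, 0.3134, 0.1134]
tool_rot: [180.0, 0.0, -173.0]
contact_force: [-0.2, -0.0, 0.6]
finger_gap: 0.0853
gripper_force: 0.0
```

{"name": "carry_out", "arguments": {"series": [[[0.3,0,0,0,0],[0.6,0,0,0,0],[1,0,0,0,0],[1,0,0,0,0],[1,0,0,0,0]]], "squeeze": 60}}

```text
time_s: 2.9
tcp_pos: [0.5072, 0.3132, 0.1147]
tool_rot: [179.9, 0.1, -173.0]
contact_force: [0.4, -0.3, -0.1]
finger_gap: 0.0252
gripper_force: 0.0
```

{"name": "carry_out", "arguments": {"series": [[[1,0,0,0,0],[1,0,0,0,0],[1,0,0,0,0],[1,0,0,0,0],[1,0,0,0,0]]], "squeeze": 60}}

```text
time_s: 3.32
tcp_pos: [0.5071, 0.3132, 0.1145]
tool_rot: [180.0, 0.1, -173.0]
contact_force: [-0.0, -0.2, 5.8]
finger_gap: 0.0153
gripper_force: 59.3
```

{"name": "carry_out", "arguments": {"series": [[[1,0,0,-0.2,0],[1,0,0,-0.8,0],[1,0,0,-1.6,0],[1,0,0,-2.4,0],[1,0,0,-3.2,0]]]}}

```text
time_s: 3.73
tcp_pos: [0.5056, 0.3124, 0.2421]
tool_rot: [-180.0, -0.1, -173.0]
contact_force: [0.3, 0.3, -2.6]
finger_gap: 0.015
gripper_force: 58.5
```

{"name": "carry_out", "arguments": {"series": [[[1,0,0,-0.7,0],[1,0,0,-1.2,0],[1,0,0,-1.5,0],[1,0,0,-1.5,0],[1,0,0,-1.5,0]]]}}

```text
time_s: 4.15
tcp_pos: [0.5062, 0.3127, 0.3013]
tool_rot: [180.0, 0.0, -173.0]
contact_force: [-0.3, 0.0, -2.6]
finger_gap: 0.015
gripper_force: 58.6
```

```bash
python3 - <<'E'
from h import *
a,C=snap('scene','s2')
s=env.get_state();p=s['tcp_pos'];u=proj(C,p).astype(int);print(u,s['contact_force'],s['finger_gap'])
w,D=snap('wrist','w4')
x,y=u[0]-40,u[1]-30
i1=cv2.resize(a[y:y+100,x:x+80],(480,600),interpolation=cv2.INTER_CUBIC)
i2=cv2.resize(w[100:300,210:430],(320,300))
o=np.zeros((600,800,3),np.uint8);o[:,:480]=i1;o[:300,480:]=i2
cv2.imwrite('pics/c4.png',cv2.convertScaleAbs(o[:,:,::-1],alpha=1.6))
E
```

```text
[238 118] [-0.29653262 -0.27001868 -1.82726518] 0.015228962347539069
```

View pics/c4.png

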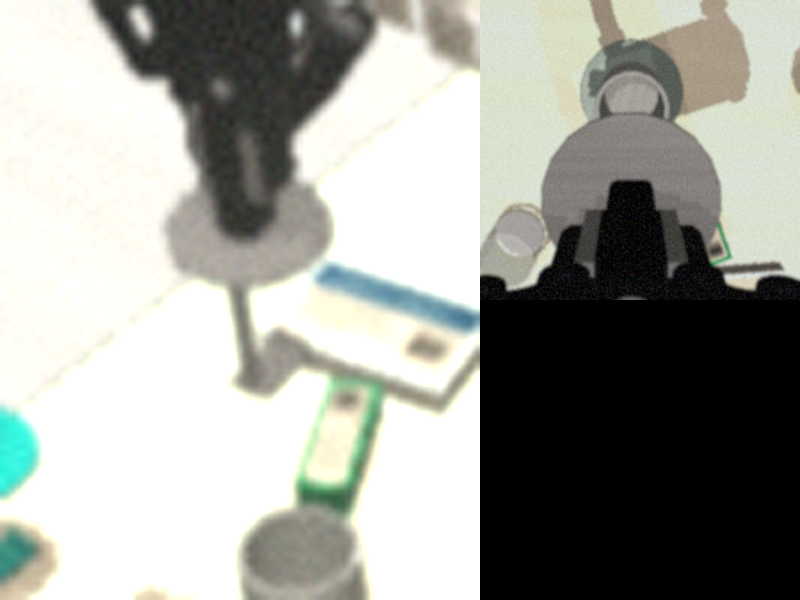

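The lifter is out: in the scene crop, the tongue runs from the shaft foot at (245,380) up-right to (290,345). In the wrist inset, the empty tube's rim centre is at (632,95).

```bash
python3 - <<'E'
from h import *
C=cam('scene');W=cam('wrist')
p=np.array(env.get_state()['tcp_pos']);b=p+[0,0,-.09]
print('px dir +x7', proj(C,b+.02*np.array([np.cos(.12),np.sin(.12),0]))-proj(C,b))
print('holder wrist',ray(W,(314.5,163.3),.09),'scene',ray(C,(198+300/6,88+550/6),.09))
r=Ro.from_euler('xyz',env.get_state()['tool_rot'],degrees=True)
print('pred px hook base', (proj(C,b)-[198,88])*6)
go((.46,.0,.33),143)
E
```

```text
px dir +x7 [ 4.56764596 -4.63286559]
holder wrist [0.49327028 0.31228864 0.09      ] scene [0.50214371 0.30850244 0.09      ]
pred px hook base [269.06189691 349.24193346]
units [ 2.081 -7.614 -0.746] turn 8.8 now [0.5056 0.3124 0.2996] [-179.9   -0.2 -173. ]
```

{"name": "carry_out", "arguments": {"series": [[[1,0.1,-0.5,-0.3,0],[1,0.3,-1.4,-0.6,0],[1,0.5,-2.4,-0.75,0],[1,0.7,-3.4,-0.75,0],[1,0.95,-4.4,-0.75,0]]]}}

```text
time_s: 4.67
tcp_pos: [0.4894, 0.132, 0.33]
tool_rot: [-180.0, -0.1, -173.0]
contact_force: [0.5, 0.1, -2.2]
finger_gap: 0.0153
gripper_force: 58.9
```

{"name": "carry_out", "arguments": {"series": [[[1,0.2,-1,0,0],[1,0.4,-2,0,0],[1,0.6,-2.9,0,0],[1,0.8,-3.8,0,0],[1,1.0,-4.5,0,0]]]}}

```text
time_s: 5.08
tcp_pos: [0.471, -0.0526, 0.3296]
tool_rot: [180.0, -0.2, -173.1]
contact_force: [-0.1, -0.1, -2.5]
finger_gap: 0.015
gripper_force: 58.9
```

{"name": "carry_out", "arguments": {"series": [[[1,0.2,-0.7,0,1.3],[1,0.4,-1.4,0,2.6],[1,0.6,-2.1,0,3.9],[1,0.8,-2.8,0,5.2],[1,0.9,-3.4,0,6.5]]]}}

```text
time_s: 5.5
tcp_pos: [0.4514, -0.1909, 0.3296]
tool_rot: [-180.0, -0.2, 154.1]
contact_force: [1.3, -0.2, -2.3]
finger_gap: 0.0148
gripper_force: 59.0
```

{"name": "carry_out", "arguments": {"series": [[[1,0,0,0,1.2],[1,0,0,0,2.3],[1,0,0,0,2.3],[1,0,0,0,2.3],[1,0,0,0,2.3]]]}}

```text
time_s: 5.92
tcp_pos: [0.4527, -0.189, 0.3304]
tool_rot: [-180.0, -0.1, 143.1]
contact_force: [0.8, -0.3, -2.6]
finger_gap: 0.0153
gripper_force: 59.0
```

```bash
python3 - <<'E'
from h import *
s=env.get_state();print(s['tcp_pos'],s['tool_rot'],s['qvel'].round(1),s['joint_pos'].round(0),s['finger_gap'])
w,D=snap('wrist','w5');print(proj(D,(.502,-.227,.11)))
cv2.imwrite('pics/w5b.png',cv2.convertScaleAbs(cv2.resize(w[60:320,180:500],None,fx=2.3,fy=2.3,interpolation=cv2.INTER_CUBIC)[:,:,::-1],alpha=1.6))
E
```

```text
[ 0.45271987 -0.18903828  0.33043793] [-1.79996007e+02 -1.00964725e-01  1.43112325e+02] [ 0.4 -0.3 -0.5  0.   0.1  0.5] [-31.   6.  85.   0.  89. -84.] 0.015259819179056996
[311.79313113 224.1853569 ]
```

View pics/w5b.png

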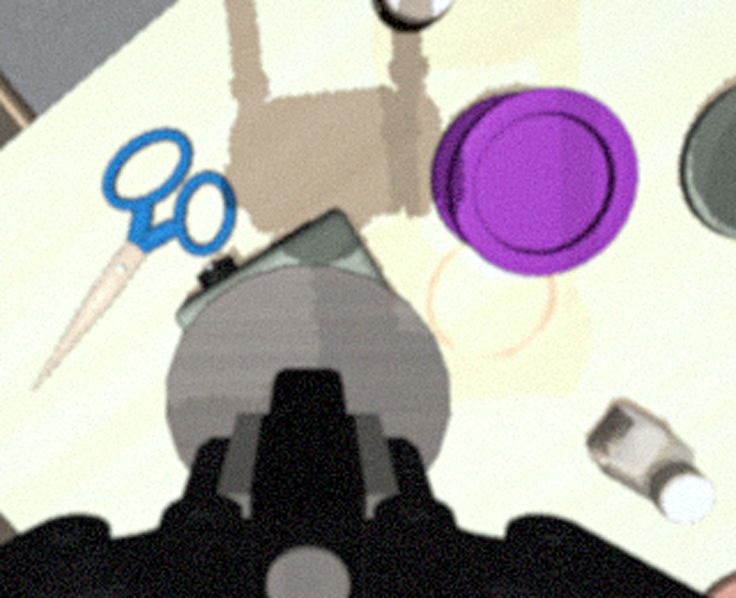

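The wrist view shows the guard hiding the lid, because image up is tool +x. I'll move past the lid so it comes into view above the guard.

{"name": "carry_out", "arguments": {"series": [[[1,-0.6,0,0.2,0],[1,-1.5,0,0.6,0],[1,-2.3,0,1.0,0],[1,-2.9,0,1.4,0],[1,-3.3,0,1.75,0]]]}}

```text
time_s: 6.38
tcp_pos: [0.5604, -0.27, 0.2594]
tool_rot: [-180.0, 0.0, 143.1]
contact_force: [0.6, -0.5, -1.2]
finger_gap: 0.0153
gripper_force: 59.0
```

{"name": "carry_out", "arguments": {"series": [[[1,0,0,0,0],[1,0,0,0,0],[1,0,0,0,0],[1,0,0,0,0],[1,0,0,0,0]]]}}

```text
time_s: 6.8
tcp_pos: [0.5582, -0.2684, 0.2629]
tool_rot: [180.0, 0.1, 143.0]
contact_force: [-0.2, 0.1, -1.5]
finger_gap: 0.0152
gripper_force: 59.0
```

```bash
python3 - <<'E'
from h import *
s=env.get_state();print(s['tcp_pos'],s['tool_rot'],s['qvel'].round(1))
w,D=snap('wrist','w6');np.save('w6.npy',np.array([*D[0].ravel(),*D[1].ravel(),*D[2]]));print(proj(D,(.502,-.227,.11)))
cv2.imwrite('pics/w6b.png',cv2.convertScaleAbs(cv2.resize(w[20:220,210:430],None,fx=3,fy=3,interpolation=cv2.INTER_CUBIC)[:,:,::-1],alpha=1.3))
E
```

```text
[ 0.55817348 -0.26837986  0.26287049] [1.79982885e+02 1.20401505e-01 1.43018691e+02] [-0.  -0.  -0.   0.  -0.3  0.1]
[311.18454288 108.06715389]
```

View pics/w6b.png

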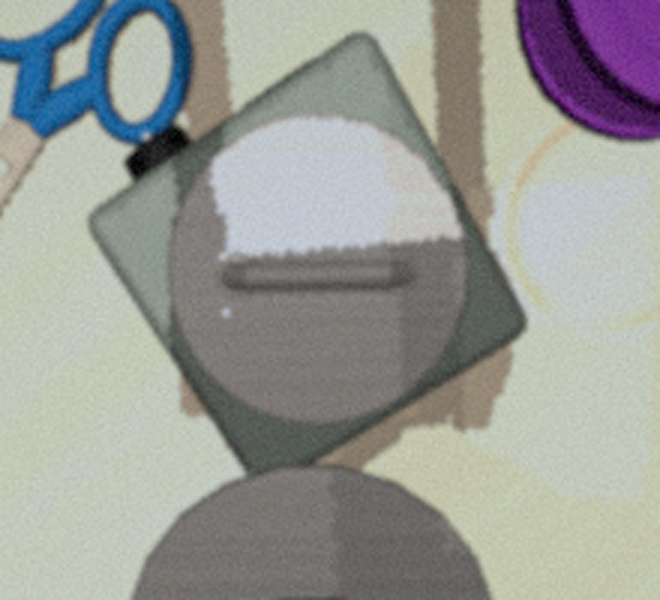

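The lid is clear in view: the bar runs from crop (222,275) to (412,273), the disc's centre is (317,269), and the guard's near edge is at row 465 with centre column 311.

```bash
python3 - <<'E'
from h import *
C=cam('wrist');s=env.get_state();p=np.array(s['tcp_pos']);R=Ro.from_euler('xyz',s['tool_rot'],degrees=True)
f=lambda x,y,z:ray(C,(210+x/3,20+y/3),z)
a,b=f(222,275,.11),f(412,273,.11);m=(a+b)/2;d=b-a
print('bar',m,np.linalg.norm(d),np.degrees(np.arctan2(d[1],d[0])),'disc',f(317,269,.086))
print('bar tool',R.inv().apply(m-p)*1000)
print('disc tool',R.inv().apply(f(317,269,.086)-p)*1000)
print('guard edge tool',R.inv().apply(f(311,465,p[2]-.0245)-p)*1000, R.inv().apply(f(311,465,p[2]-.0205)-p)*1000)
E
```

```text
bar [ 0.50660767 -0.22558504  0.11      ] 0.05598454336432319 53.59764098743363 disc [ 0.50554344 -0.22458022  0.086     ]
bar tool [ 67.27478288   3.18940474 152.63277202]
disc tool [ 68.77805699   3.34606692 176.62981082]
guard edge tool [35.01806299  1.39368889 24.42937688] [35.79476978  1.39203275 20.42779334]
```

{"name": "carry_out", "arguments": {"series": [[[1,0.5,0.04,0,0],[1,1.2,0.04,0,0],[1,1.9,0.04,0,0],[1,2.3,0.04,0,0],[1,2.5,0.04,0,0]]]}}

```text
time_s: 7.27
tcp_pos: [0.4773, -0.2056, 0.2624]
tool_rot: [180.0, 0.0, 143.0]
contact_force: [1.2, -0.5, -1.6]
finger_gap: 0.0151
gripper_force: 59.0
```

{"name": "carry_out", "arguments": {"series": [[[1,0,0,0.4,0],[1,0,0,0.9,0],[1,0,0,1.2,0],[1,0,0,1.4,0],[1,0,0,1.5,0]]]}}

```text
time_s: 7.68
tcp_pos: [0.4795, -0.2074, 0.2006]
tool_rot: [180.0, -0.0, 143.0]
contact_force: [0.4, -0.9, -1.5]
finger_gap: 0.0154
gripper_force: 59.0
```

```bash
python3 - <<'E'
from h import *
s=env.get_state();print(s['contact_force']);p0=np.array([.55817348,-.26837986,.26287]);R=Ro.from_euler('xyz',s['tool_rot'],degrees=True)
T=p0+R.apply([.099,.0015,0]);T[2]=.190
go(T,143.3)
E
```

```text
[ 0.37956707 -0.8535675  -1.4794633 ]
units [-0.015  0.005  0.266] turn -0.06 now [ 0.4795 -0.2074  0.2006] [180.  -0. 143.]
```

{"name": "carry_out", "arguments": {"series": [[[1,0,0,0.08,0],[1,0,0,0.16,0],[1,0,0,0.22,0],[1,0,0,0.27,0],[1,0,0,0.27,0]]]}}

```text
time_s: 8.1
tcp_pos: [0.4796, -0.2074, 0.1904]
tool_rot: [180.0, 0.0, 143.0]
contact_force: [0.3, 0.0, -1.9]
finger_gap: 0.0156
gripper_force: 59.0
```

{"name": "carry_out", "arguments": {"series": [[[1,-0.06,0,0,0],[1,-0.14,0,0,0],[1,-0.22,0,0,0],[1,-0.3,0,0,0],[1,-0.38,0,0,0]]]}}

```text
time_s: 8.52
tcp_pos: [0.4921, -0.2169, 0.1906]
tool_rot: [180.0, 0.0, 143.0]
contact_force: [1.3, 1.1, -1.6]
finger_gap: 0.0149
gripper_force: 59.0
```

{"name": "carry_out", "arguments": {"series": [[[1,-0.08,0,0,0],[1,-0.16,0,0,0],[1,-0.24,0,0,0],[1,-0.32,0,0,0],[1,-0.37,0,0,0]]]}}

```text
time_s: 8.93
tcp_pos: [0.5039, -0.2258, 0.1904]
tool_rot: [180.0, 0.0, 143.0]
contact_force: [-0.0, 0.1, -1.4]
finger_gap: 0.0153
gripper_force: 59.0
```

{"name": "carry_out", "arguments": {"series": [[[1,0,0,-0.04,0],[1,0,0,-0.08,0],[1,0,0,-0.12,0],[1,0,0,-0.15,0],[1,0,0,-0.15,0]]]}}

```text
time_s: 9.35
tcp_pos: [0.5036, -0.2254, 0.197]
tool_rot: [180.0, 0.0, 143.0]
contact_force: [0.8, 0.5, -1.5]
finger_gap: 0.0152
gripper_force: 59.0
```

{"name": "carry_out", "arguments": {"series": [[[1,0,0,-0.03,0],[1,0,0,-0.06,0],[1,0,0,-0.09,0],[1,0,0,-0.12,0],[1,0,0,-0.12,0]]]}}

```text
time_s: 9.77
tcp_pos: [0.5031, -0.2252, 0.2007]
tool_rot: [-180.0, -0.1, 143.0]
contact_force: [0.7, -0.7, -7.7]
finger_gap: 0.0154
gripper_force: 58.5
```

{"name": "carry_out", "arguments": {"series": [[[1,0,0,-0.06,0],[1,0,0,-0.14,0],[1,0,0,-0.24,0],[1,0,0,-0.36,0],[1,0,0,-0.5,0]]]}}

```text
time_s: 10.18
tcp_pos: [0.5035, -0.2255, 0.2218]
tool_rot: [180.0, -0.0, 143.0]
contact_force: [-0.0, -0.4, -7.8]
finger_gap: 0.0153
gripper_force: 58.5
```

{"name": "carry_out", "arguments": {"series": [[[1,0,0,-0.15,0],[1,0,0,-0.3,0],[1,0,0,-0.42,0],[1,0,0,-0.5,0],[1,0,0,-0.55,0]]]}}

```text
time_s: 10.6
tcp_pos: [0.5037, -0.2256, 0.244]
tool_rot: [180.0, 0.1, 143.0]
contact_force: [-0.7, 0.0, -6.5]
finger_gap: 0.0153
gripper_force: 58.5
```

{"name": "carry_out", "arguments": {"series": [[[1,0,0,-0.1,0],[1,0,0,-0.25,0],[1,0,0,-0.4,0],[1,0,0,-0.55,0],[1,0,0,-0.65,0]]]}}

```text
time_s: 11.02
tcp_pos: [0.5038, -0.2257, 0.2704]
tool_rot: [180.0, 0.1, 143.0]
contact_force: [0.1, 0.8, -8.5]
finger_gap: 0.0156
gripper_force: 58.5
```

```bash
python3 - <<'E'
from h import *
s=env.get_state();print(s['tcp_pos'],s['contact_force'],s['qvel'].round(1))
w,D=snap('scene','s3');h=proj(D,(.503,-.2252,.13)).astype(int);print(h)
t,E=snap('top','t3')
go((.584,.0595,.275))
a=cv2.resize(w[h[1]-75:h[1]+75,h[0]-60:h[0]+60],(480,600),interpolation=cv2.INTER_CUBIC)
g=proj(E,(.503,-.2252,.13)).astype(int)
b=cv2.resize(t[g[1]-60:g[1]+60,g[0]-32:g[0]+32],(320,600),interpolation=cv2.INTER_CUBIC)
cv2.imwrite('pics/c7.png',cv2.convertScaleAbs(np.hstack([a,b])[:,:,::-1],alpha=1.2))
E
```

```text
[ 0.50382086 -0.22566738  0.27038943] [ 0.14917764  0.75919706 -8.53215815] [-0.  -1.2 -4.7 -0.1  5.8 -0.1]
[426 273]
units [ 2.698  6.898 -0.117] turn 0 now [ 0.504  -0.2258  0.2705] [1.80e+02 1.00e-01 1.43e+02]
```

{"name": "carry_out", "arguments": {"series": [[[1,0,0.06,0,0],[1,0.03,0.2,-0.05,0],[1,0.05,0.42,-0.1,0],[1,0.07,0.74,-0.1,0],[1,0.09,1.14,-0.1,0]]]}}

```text
time_s: 11.53
tcp_pos: [0.5285, -0.186, 0.2733]
tool_rot: [180.0, 0.0, 142.9]
contact_force: [-0.2, 1.1, -7.0]
finger_gap: 0.0154
gripper_force: 58.6
```

{"name": "carry_out", "arguments": {"series": [[[1,0.03,0.45,0,0],[1,0.05,0.9,0,0],[1,0.07,1.35,0,0],[1,0.1,1.8,0,0],[1,0.12,2.25,0,0]]]}}

```text
time_s: 11.95
tcp_pos: [0.5793, -0.1098, 0.2731]
tool_rot: [179.9, -0.0, 143.0]
contact_force: [0.2, 0.5, -8.0]
finger_gap: 0.0154
gripper_force: 58.6
```

{"name": "carry_out", "arguments": {"series": [[[1,0.03,0.45,0,0],[1,0.05,0.9,0,0],[1,0.07,1.35,0,0],[1,0.1,1.8,0,0],[1,0.11,2.25,0,0]]]}}

```text
time_s: 12.37
tcp_pos: [0.6297, -0.035, 0.2729]
tool_rot: [180.0, -0.1, 143.0]
contact_force: [0.2, 0.0, -8.4]
finger_gap: 0.0152
gripper_force: 58.6
```

{"name": "carry_out", "arguments": {"series": [[[1,0,0.4,0,0],[1,0,0.73,0,0],[1,0,0.98,0,0],[1,0,1.15,0,0],[1,0,1.26,0,0]]]}}

```text
time_s: 12.78
tcp_pos: [0.6599, 0.0034, 0.273]
tool_rot: [-180.0, -0.0, 143.0]
contact_force: [-0.0, 0.3, -8.3]
finger_gap: 0.015
gripper_force: 58.7
```

{"name": "carry_out", "arguments": {"series": [[[1,0,0,0,0],[1,0,0,0,0],[1,0,0,0,0],[1,0,0,0,0],[1,0,0,0,0]]]}}

```text
time_s: 13.2
tcp_pos: [0.6591, 0.002, 0.2735]
tool_rot: [-180.0, 0.0, 142.9]
contact_force: [0.2, -0.6, -7.8]
finger_gap: 0.0155
gripper_force: 58.7
```

```bash
python3 - <<'E'
from h import *
s=env.get_state();print(s['tcp_pos'],s['tool_rot'],s['contact_force'],s['qvel'].round(1))
w,D=snap('wrist','w8');print(proj(D,(.584,.0595,.094)))
x0,y0=210,0
cv2.imwrite('pics/w8b.png',cv2.convertScaleAbs(cv2.resize(w[0:200,210:430],None,fx=3,fy=3,interpolation=cv2.INTER_CUBIC)[:,:,::-1],alpha=1.3))
E
```

```text
[0.65914112 0.00196004 0.27348302] [-1.79994995e+02  4.99604057e-03  1.42926374e+02] [ 0.21315498 -0.62764227 -7.79397936] [ 0.1  0.1 -0.1  0.1 -0.   0.1]
[312.84595271  81.12547924]
```

View pics/w8b.png

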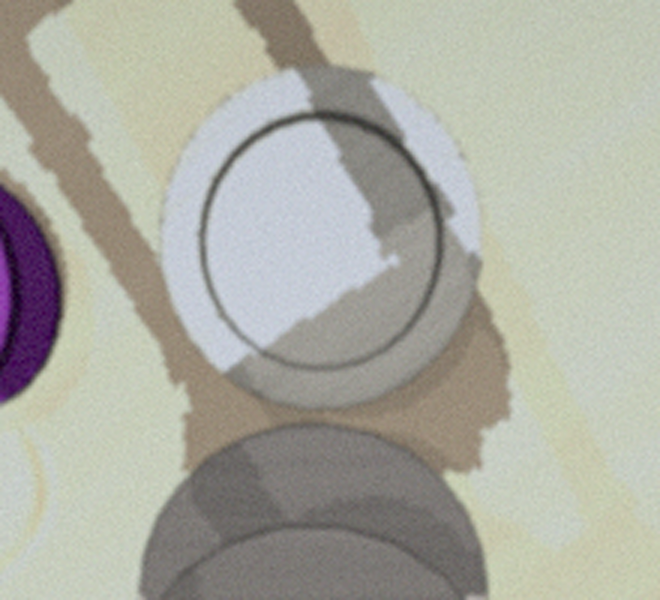

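The view shows the cup clearly: outer circle centre at crop (320,236.5), 320 px wide, recess centre at (321.5,241). The hung lid is below it, with its far edge at row 423 and column centre 313.

```bash
python3 - <<'E'
from h import *
C=cam('wrist');s=env.get_state();p=np.array(s['tcp_pos']);R=Ro.from_euler('xyz',s['tool_rot'],degrees=True)
f=lambda x,y,z:ray(C,(210+x/3,y/3),z)
for z in(.08,.09,.1,.11):
  g=lambda a,b:np.linalg.norm(f(*a,z)-f(*b,z))
  print(z,g((160,236),(480,236)),g((320,65),(320,408)),g((201,241),(442,241)),(R.inv().apply(f(320,237,z)-p)*1000).round(1),(R.inv().apply(f(321.5,241,z)-p)*1000).round(1))
zl=.2735-.2007+.072+.008
print('lid edge',zl,R.inv().apply(f(313,423,zl)-p)*1000,R.inv().apply(f(313,423,zl+.006)-p)*1000, np.linalg.norm(f(138,600,zl)-f(488,600,zl)))
print(p)
E
```

```text
0.08 0.10453946913481613 0.10543397990648536 0.07883403769037643 [ 97.8   4.4 193.5] [ 96.6   4.8 193.5]
0.09 0.10143808057278135 0.10230605375535781 0.07649525612954174 [ 96.9   4.3 183.5] [ 95.7   4.7 183.5]
0.1 0.09833669201074642 0.09917812760423017 0.07415647456870697 [ 96.    4.2 173.5] [ 94.9   4.6 173.5]
0.11 0.09523530344871155 0.09605020145310261 0.07181769300787226 [ 95.1   4.1 163.5] [ 94.    4.5 163.5]
lid edge 0.15280000000000005 [ 44.26599791   1.9431401  120.69510824] [ 44.79702637   1.92899584 114.69503077] 0.09905333956522169
[0.65920691 0.00204727 0.27350148]
```

{"name": "carry_out", "arguments": {"series": [[[1,0.03,0,0,0],[1,0.12,0.01,0,0],[1,0.27,0.02,0,0],[1,0.48,0.03,0,0],[1,0.75,0.04,0,0]]]}}

```text
time_s: 13.67
tcp_pos: [0.6359, 0.0224, 0.2732]
tool_rot: [180.0, -0.0, 143.0]
contact_force: [-0.1, 0.1, -7.3]
finger_gap: 0.0152
gripper_force: 58.7
```

{"name": "carry_out", "arguments": {"series": [[[1,0.3,0.01,0,0],[1,0.6,0.02,0,0],[1,0.87,0.02,0,0],[1,1.12,0.02,0,0],[1,1.33,0.02,0,0]]]}}

```text
time_s: 14.08
tcp_pos: [0.5931, 0.0556, 0.2736]
tool_rot: [180.0, -0.0, 143.0]
contact_force: [-0.0, -0.7, -8.3]
finger_gap: 0.0157
gripper_force: 58.7
```

{"name": "carry_out", "arguments": {"series": [[[1,0.16,0,0,0],[1,0.27,0,0.05,0],[1,0.34,0,0.15,0],[1,0.38,0,0.3,0],[1,0.39,0,0.5,0]]]}}

```text
time_s: 14.5
tcp_pos: [0.5823, 0.064, 0.253]
tool_rot: [180.0, 0.1, 143.0]
contact_force: [0.4, 0.5, -8.1]
finger_gap: 0.0155
gripper_force: 58.7
```

{"name": "carry_out", "arguments": {"series": [[[1,0,0,0.15,0],[1,0,0,0.3,0],[1,0,0,0.4,0],[1,0,0,0.45,0],[1,0,0,0.45,0]]]}}

```text
time_s: 14.92
tcp_pos: [0.5819, 0.0639, 0.2345]
tool_rot: [-180.0, -0.1, 143.0]
contact_force: [-0.3, -0.6, -7.2]
finger_gap: 0.0149
gripper_force: 58.6
```

```bash
python3 - <<'E'
from h import *
s=env.get_state();print(s['contact_force'])
p=np.array([.65920691,.00204727,.2735]);R=Ro.from_euler('xyz',s['tool_rot'],degrees=True)
T=p+R.apply([.099,.0025,0]);T[2]=.226;go(T)
E
```

```text
[-0.27031341 -0.56571368 -7.1936    ]
units [ 0.001 -0.006  0.212] turn 0 now [0.5819 0.0639 0.2345] [-1.80e+02 -1.00e-01  1.43e+02]
```

{"name": "carry_out", "arguments": {"series": [[[1,0,0,0.05,0],[1,0,0,0.1,0],[1,0,0,0.15,0],[1,0,0,0.2,0],[1,0,0,0.23,0]]]}}

```text
time_s: 15.33
tcp_pos: [0.5819, 0.064, 0.2259]
tool_rot: [180.0, -0.0, 143.0]
contact_force: [-0.4, -1.2, -7.0]
finger_gap: 0.0155
gripper_force: 58.8
```

{"name": "carry_out", "arguments": {"series": [[[1,0,0,0.03,0],[1,0,0,0.06,0],[1,0,0,0.09,0],[1,0,0,0.12,0],[1,0,0,0.14,0]]]}}

```text
time_s: 15.75
tcp_pos: [0.582, 0.064, 0.2203]
tool_rot: [180.0, -0.0, 143.0]
contact_force: [-0.2, 0.1, -7.1]
finger_gap: 0.0155
gripper_force: 58.8
```

{"name": "carry_out", "arguments": {"series": [[[1,0,0,0.03,0],[1,0,0,0.06,0],[1,0,0,0.09,0],[1,0,0,0.1,0],[1,0,0,0.1,0]]]}}

```text
time_s: 16.17
tcp_pos: [0.5825, 0.064, 0.2173]
tool_rot: [179.9, 0.1, 143.0]
contact_force: [0.0, -0.0, -1.6]
finger_gap: 0.0151
gripper_force: 59.3
```

```bash
python3 -c "
from h import *
print(env.get_state()['tcp_pos'],env.get_state()['contact_force'])"
```

```text
[0.58252086 0.06397596 0.21732852] [ 0.04461178 -0.01655163 -1.55298771]
```

{"name": "carry_out", "arguments": {"series": [[[1,0,0,0.03,0],[1,0,0,0.07,0],[1,0,0,0.11,0],[1,0,0,0.15,0],[1,0,0,0.17,0]]]}}

```text
time_s: 16.58
tcp_pos: [0.5818, 0.064, 0.2093]
tool_rot: [-180.0, -0.0, 143.0]
contact_force: [0.4, -0.0, -1.5]
finger_gap: 0.0152
gripper_force: 59.3
```

{"name": "carry_out", "arguments": {"series": [[[1,0.06,0,0,0],[1,0.14,0,0,0],[1,0.22,0,0,0],[1,0.3,0,0,0],[1,0.38,0,0,0]]]}}

```text
time_s: 17.0
tcp_pos: [0.5695, 0.0735, 0.2098]
tool_rot: [180.0, 0.0, 143.0]
contact_force: [0.2, 0.1, -3.0]
finger_gap: 0.015
gripper_force: 59.3
```

{"name": "carry_out", "arguments": {"series": [[[1,0.04,0,0,0],[1,0.08,0,0,0],[1,0.12,0,0,0],[1,0.16,0,0,0],[1,0.2,0,0,0]]]}}

```text
time_s: 17.42
tcp_pos: [0.5634, 0.0781, 0.2097]
tool_rot: [180.0, 0.0, 143.0]
contact_force: [0.1, -0.3, -2.2]
finger_gap: 0.0154
gripper_force: 59.3
```

{"name": "carry_out", "arguments": {"series": [[[1,0.07,0,0,0],[1,0.14,0,0,0],[1,0.22,0,0,0],[1,0.3,0,0,0],[1,0.35,0,0,0]]]}}

```text
time_s: 17.83
tcp_pos: [0.5518, 0.0867, 0.2097]
tool_rot: [180.0, -0.0, 143.0]
contact_force: [0.4, -1.2, -1.8]
finger_gap: 0.0153
gripper_force: 59.3
```

{"name": "carry_out", "arguments": {"series": [[[1,0,0,-0.3,0],[1,0,0,-0.9,0],[1,0,0,-1.7,0],[1,0,0,-2.5,0],[1,0,0,-3.2,0]]]}}

```text
time_s: 18.25
tcp_pos: [0.5522, 0.0865, 0.3397]
tool_rot: [180.0, 0.1, 143.0]
contact_force: [0.6, -0.4, -1.4]
finger_gap: 0.0153
gripper_force: 59.3
```

```bash
python3 - <<'E'
from h import *
s=env.get_state();p=np.array(s['tcp_pos']);R=Ro.from_euler('xyz',s['tool_rot'],degrees=True)
print(p,s['contact_force'],s['joint_pos'].round(0))
go((.584+.07*.8,.062-.07*.6,.28),ref=p)
go((.506,.3127,.33),-173)
E
```

```text
[0.55222392 0.08654302 0.33973254] [ 0.61613905 -0.41958647 -1.42129296] [  2.  12.  76.   0.  92. -51.]
units [-2.752 -0.009  1.496] turn 0 now [0.5522 0.0865 0.3397] [1.80e+02 1.00e-01 1.43e+02]
units [4.327 3.819 0.242] turn -8.8 now [0.5522 0.0865 0.3397] [1.80e+02 1.00e-01 1.43e+02]
```

{"name": "carry_out", "arguments": {"series": [[[1,0.4,0.4,0,-1.3],[1,1.0,0.9,0,-2.6],[1,1.7,1.5,0,-4.0],[1,2.4,2.1,0,-5.4],[1,3.1,2.7,0,-6.8]]]}}

```text
time_s: 18.67
tcp_pos: [0.5177, 0.2486, 0.3379]
tool_rot: [180.0, 0.0, 177.3]
contact_force: [0.3, -0.9, -0.9]
finger_gap: 0.0151
gripper_force: 59.4
```

```bash
python3 -c "
from h import *
go((.5065,.313,.32),-173)"
```

```text
units [0.356 1.594 0.447] turn -1.94 now [0.5177 0.2486 0.3379] [180.    0.  177.3]
```

{"name": "carry_out", "arguments": {"series": [[[1,0.1,0.5,0.1,-1],[1,0.25,1.1,0.2,-2],[1,0.35,1.6,0.3,-2],[1,0.35,1.6,0.3,-2],[1,0.35,1.6,0.3,-2]]]}}

```text
time_s: 19.08
tcp_pos: [0.5071, 0.3127, 0.3252]
tool_rot: [-180.0, -0.0, -172.9]
contact_force: [-0.4, -1.0, -1.7]
finger_gap: 0.0148
gripper_force: 59.5
```

```bash
python3 - <<'E'
from h import *
for i in range(3):im=env.capture('wrist')
go((.5068,.3131,.1145),-173);print(env.get_state()['qvel'].round(1))
w,C=snap('wrist','w9')
# stand/lid check from scene and top by disc contour
t,T=snap('top','t9');s,S=snap('scene','s9')
for n,im,D in(('top',t,T),('scene',s,S)):
  u=proj(D,(.584,.062,.105)).astype(int);r=26
  g=cv2.medianBlur(cv2.cvtColor(im,cv2.COLOR_RGB2GRAY),3)[u[1]-r:u[1]+r,u[0]-r:u[0]+r]
  print(n,u);print('\n'.join(' '.join('%3d'%v for v in row[::2]) for row in g[::4]))
E
```

```text
units [0.024 0.055 5.286] turn -0.01 now [0.5079 0.3111 0.3259] [-180.     0.  -173.1]
[-0.6 -0.2 -0.1  0.1 -0.   0.1]
top [336 187]
197 197 197 197 197 197 197 197 197 197 198 197 197 197 197 197 198 198 198 197 197 198 198 197 197 197
197 197 197 198 197 197 197 198 197 198 198 198 198 198 198 198 198 197 198 198 198 197 197 198 197 197
198 198 198 197 197 197 197 197 198 197 197 198 198 197 197 197 197 198 198 198 198 198 198 198 198 198
196 197 197 197 197 197 197 197 197 197 197 195 196 194 193 194 195 197 197 197 198 197 197 197 197 198
197 196 197 197 197 197 197 197 192 195 195 196 197 197 197 197 197 197 195 193 197 197 198 198 198 197
196 197 197 197 197 197 196 191 197 192 165 180 194 197 198 198 197 197 198 196 196 197 197 197 198 197
197 197 197 197 198 197 193 196 197 197 193 162 162 175 178 196 198 198 198 198 188 188 197 197 197 197
197 197 198 197 197 197 186 196 198 198 198 198 198 182 144 157 173 192 199 198 190 190 197 197 197 198
197 197 197 197 197 182 132 169 199 199 198 198 198 198 199 198 186 192 198 196 183 195 197 197 197 197
197 197 197 197 197 195 149 110
[... 1052 characters left out ...]
 169 170 170 169 167 123 111 156 161 170 172 173 172 172 173 186 197 197 198
198 198 197 196 167 167 169 169 169 171 170 169 167 123 109 145 166 170 173 173 173 172 172 186 196 197
198 197 197 195 145 127 166 168 168 168 169 169 169 158 105 104 157 172 172 173 173 166 166 180 195 197
196 197 198 197 188 107 108 143 166 168 169 169 169 169 168 167 171 173 173 168 153 156 149 191 198 198
198 197 197 197 193 164  92  89  97 106 128 142 146 146 146 147 148 152 152 143 121 133 188 198 197 197
198 197 195 183 113  81  78  79  79  76  77  88  90  95 102  98  91  91  86  81 101 170 193 197 197 197
197 197 183 124  88  80  77  77  73  48  43  47  50  52  53  64  78  78  77  76  83 123 188 195 197 197
```

{"name": "carry_out", "arguments": {"series": [[[1,0.01,0.04,0.5,0],[1,0.02,0.05,1.3,0],[1,0.02,0.05,2.1,0],[1,0.02,0.05,2.7,0],[1,0.02,0.05,3.0,0]]]}}

```text
time_s: 19.8
tcp_pos: [0.5051, 0.3122, 0.2023]
tool_rot: [-179.9, -0.3, -173.1]
contact_force: [1.0, 0.2, -2.1]
finger_gap: 0.015
gripper_force: 59.5
```

{"name": "carry_out", "arguments": {"series": [[[1,0,0,0,0],[1,0,0,0,0],[1,0,0,0,0],[1,0,0,0,0],[1,0,0,0,0]]]}}

```text
time_s: 20.22
tcp_pos: [0.5075, 0.3141, 0.2073]
tool_rot: [179.9, 0.2, -173.0]
contact_force: [0.1, -0.1, -1.4]
finger_gap: 0.0154
gripper_force: 59.5
```

```bash
python3 -c "
from h import *
go((.5068,.3132,.1145),-173);print(env.get_state()['contact_force'])"
```

```text
units [ 0.028 -0.023  2.321] turn -0.01 now [0.5075 0.3141 0.2073] [ 179.9    0.2 -173. ]
[ 0.10594663 -0.12887084 -1.36873832]
```

Slow insertion, with force checks.

{"name": "carry_out", "arguments": {"series": [[[1,0.02,-0.02,0.12,0],[1,0.02,-0.02,0.27,0],[1,0.02,-0.02,0.42,0],[1,0.02,-0.02,0.57,0],[1,0.02,-0.02,0.7,0]]]}}

```text
time_s: 20.63
tcp_pos: [0.5056, 0.3128, 0.1766]
tool_rot: [-180.0, -0.1, -173.0]
contact_force: [-0.8, -0.0, -2.5]
finger_gap: 0.0154
gripper_force: 59.5
```

{"name": "carry_out", "arguments": {"series": [[[1,0,0,0.15,0],[1,0,0,0.3,0],[1,0,0,0.45,0],[1,0,0,0.6,0],[1,0,0,0.7,0]]]}}

```text
time_s: 21.05
tcp_pos: [0.5057, 0.3128, 0.1487]
tool_rot: [-180.0, -0.1, -173.0]
contact_force: [-0.3, 0.1, -1.3]
finger_gap: 0.0154
gripper_force: 59.5
```

{"name": "carry_out", "arguments": {"series": [[[1,0,0,0.15,0],[1,0,0,0.3,0],[1,0,0,0.45,0],[1,0,0,0.6,0],[1,0,0,0.72,0]]]}}

```text
time_s: 21.47
tcp_pos: [0.5058, 0.3129, 0.1201]
tool_rot: [-180.0, -0.0, -173.0]
contact_force: [0.4, 0.0, -2.5]
finger_gap: 0.0153
gripper_force: 59.5
```

{"name": "carry_out", "arguments": {"series": [[[1,0,0,0.03,0],[1,0,0,0.06,0],[1,0,0,0.09,0],[1,0,0,0.1,0],[1,0,0,0.1,0]]]}}

```text
time_s: 21.88
tcp_pos: [0.5061, 0.313, 0.1171]
tool_rot: [180.0, 0.0, -173.0]
contact_force: [0.9, 1.1, -2.2]
finger_gap: 0.0156
gripper_force: 59.5
```

{"name": "carry_out", "arguments": {"series": [[[1,0,0,0.02,0],[1,0,0,0.04,0],[1,0,0,0.06,0],[1,0,0,0.07,0],[1,0,0,0.07,0]]]}}

```text
time_s: 22.3
tcp_pos: [0.506, 0.313, 0.1145]
tool_rot: [180.0, 0.0, -173.0]
contact_force: [-0.1, 0.6, 0.4]
finger_gap: 0.0151
gripper_force: 60.0
```

{"name": "carry_out", "arguments": {"series": [[[0.95,0,0,0,0],[0.8,0,0,0,0],[0.6,0,0,0,0],[0.3,0,0,0,0],[0,0,0,0,0]]]}}

```text
time_s: 22.72
tcp_pos: [0.5061, 0.313, 0.1141]
tool_rot: [180.0, 0.0, -173.0]
contact_force: [0.7, -0.3, -0.4]
finger_gap: 0.0528
gripper_force: 0.0
```

{"name": "carry_out", "arguments": {"series": [[[0,0,0,0,0],[0,0,0,0,0],[0,0,0,0,0],[0,0,0,0,0],[0,0,0,0,0]]]}}

```text
time_s: 23.13
tcp_pos: [0.506, 0.313, 0.1141]
tool_rot: [180.0, 0.0, -173.0]
contact_force: [0.9, 0.1, 0.5]
finger_gap: 0.0853
gripper_force: 0.0
```

{"name": "carry_out", "arguments": {"series": [[[0,0,0,-0.2,0],[0,0,0,-0.7,0],[0,0,0,-1.4,0],[0,0,0,-2.2,0],[0,0,0,-3.0,0]]]}}

```text
time_s: 23.55
tcp_pos: [0.5056, 0.3128, 0.2357]
tool_rot: [-180.0, -0.0, -173.0]
contact_force: [1.1, 0.5, -0.4]
finger_gap: 0.0853
gripper_force: 0.0
```

{"name": "carry_out", "arguments": {"series": [[[0,0,0,-0.6,0],[0,0,0,-1,0],[0,0,0,-1,0],[0,0,0,-1,0],[0,0,0,-1,0]]]}}

```text
time_s: 23.97
tcp_pos: [0.5053, 0.3126, 0.273]
tool_rot: [-180.0, -0.1, -173.0]
contact_force: [-0.1, -0.1, -0.0]
finger_gap: 0.0852
gripper_force: 0.0
```

```bash
python3 - <<'E'
from h import *
print(env.get_state()['tcp_pos'],env.get_state()['finger_gap'])
w,C=snap('wrist','w10');s,S=snap('scene','s10')
g=cv2.cvtColor(w,cv2.COLOR_RGB2GRAY)
m=((g<35).astype(np.uint8));m[240:]=0
n,l,st,ce=cv2.connectedComponentsWithStats(m)
print([(x.tolist(),c.round(1).tolist()) for x,c in zip(st[1:],ce[1:]) if x[4]>100])
print(proj(C,(.506,.313,.164)),proj(C,(.506,.313,.096)))
# lid disc outline in scene: rim mask vs table
for z in(.1035,):print('lid scene expect',proj(S,(.584,.062,z)))
b=cv2.cvtColor(s,cv2.COLOR_RGB2HSV);u=(340,200)
k=((b[...,1]<28)&(b[...,2]>130)).astype(np.uint8);c,_=cv2.findContours(k,0,2)
for q in c:
  if cv2.contourArea(q)>400 and cv2.pointPolygonTest(q,(float(u[0]),float(u[1])),True)>-12:
    e=cv2.fitEllipse(cv2.convexHull(q));print('ell',e,cv2.boundingRect(q),ray(S,e[0],.1035))
E
```

```text
[0.50526679 0.31258504 0.27299688] 0.08522083630725451
[([97, 17, 82, 30, 339], [137.1, 31.8]), ([0, 85, 53, 80, 3362], [22.3, 127.5]), ([478, 147, 43, 31, 875], [498.6, 161.1]), ([125, 170, 31, 55, 136], [146.9, 193.9]), ([305, 170, 19, 39, 476], [314.0, 186.3]), ([93, 185, 16, 11, 117], [101.4, 189.7]), ([106, 196, 19, 20, 221], [116.4, 204.1])]
[313.21187671 198.02709569] [313.36319862 180.75159529]
lid scene expect [339.50504169 199.65518323]
ell ((425.32000732421875, 261.9413146972656), (118.9050521850586, 439.7560729980469), 116.15304565429688) (264, 152, 295, 214) [ 0.54747727 -0.20516633  0.1035    ]
```

```bash
python3 -c "
from bench import env
print(env.job_done())"
```

```text
the job is handed in; nothing more can be done
None
```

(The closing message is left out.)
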